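Load the press-sleeve post and shut the kit drawer

TASK

Put the bush-press kit away: thread the flanged collar, flange first, down the leaning post in the open drawer and press it past the post's spring leaves until its flange sits fully home on the base plate, then thread the plain sleeve on top of it and press it fully home against the collar. Once both are home, push the drawer shut until it snaps past its catch and seats at its stop, let go of everything, and leave the spray can, wrench and jar where they are.

Things in the scene. Friction and masses are not known exactly. Their poses are not given: they have to be found in the camera images.
- collar: Flanged collar, bare aluminium, about 0.36 kg (varies): a round flange 90 mm in diameter and 12 mm thick with a hub 58 mm in diameter on top of it, 45 mm tall in all, with a through bore 34 mm in diameter. Starts upright on the bench, flange down. Origin at the centre of the flange's underside, z along the bore towards the hub.
- sleeve: Plain round sleeve, bare aluminium, about 0.21 kg (varies): 60 mm in diameter, 40 mm tall, through bore 34 mm in diameter. Starts upright on the bench. Both ends are alike. Origin at the centre of its underside, z along the bore.
- post: Steel post, 30 mm thick, 100 mm long, its last 12 mm tapering to 17 mm, square on a 96 x 96 x 10 mm base plate in the drawer, above the drawer's walls. Leans 35 degrees from vertical, square to the drawer's slide, free end to the robot's side. Origin at the centre of the plate's face, z along the post to its free end, y horizontal, the way the drawer opens. At home: collar 0 to 45 mm, sleeve 45 to 85 mm.
- post_tip (a point): Centre of the post's free end, 100 mm from the base plate. With the collar home the post stands 55 mm out of it, so a short gripper holding the hub may meet the post's end before the collar is home: then let go and press on the hub's top rim with the fingers astride the post.
- drawer_front (a point): Centre of the outer face of the drawer's front panel (250 mm wide, 52 mm tall, 12 mm thick, 34 mm above the bench at this point, panel from 8 to 60 mm above the bench). Its y axis points straight out of the front, the way the drawer opens; z is up. Push here towards -y to shut it.
- drawer (a joint): How far the drawer is open, in m: 0 is seated at its stop, it starts 0.11 to 0.14 open. It slides with 2 to 3 N of friction; from about 17 mm before shut it meets a spring catch that takes roughly 5 to 12 N to pass, then snaps in to the stop.
- rack: The low grey steel tray the drawer runs in, 250 x 252 mm, 50 mm tall, open on top, fixed to the bench. Origin at the middle of its underside; the drawer opens to its +y; yaw varies.
- spray_can: Bystander: upright spray can, 64 mm in diameter, 170 mm tall. Origin at the centre of its underside. Leave alone.
- wrench: Bystander: steel wrench lying flat, 200 mm long. Leave alone.
- grease_jar: Bystander: white jar with black lid, 70 mm in diameter, 70 mm tall. Origin at the centre of its underside. Leave alone.
- post_leaf (a point): Crest of the lower of two bent spring leaves that stand out 6.2 mm from the post's underside (its -x side), 12 and 57 mm above the base plate. A ring stops on a leaf about 6 mm above its crest and does not pass by its own weight: it needs a push of roughly 8 to 18 N along the post, all the way home.
Not all that is in view belongs to the job. Leave any brown look-alike of the collar alone.

How it is judged:
On the way, in this order (a step that is already met when the one before it is completed fails the run):
1. the collar is home on the base plate, flange down, and the drawer is still open (z of collar in the frame of post between -0.004 and 0.004 m and distance between collar and post below 0.006 m and angle between the z axis of collar and the z axis of post, either way round below 0.08 rad and value of joint drawer above 0.05 m), for 0.2 s.
2. the sleeve is home against the collar on the post, and the drawer is still open (((z of sleeve in the frame of post between 0.041 and 0.0495 m and distance between sleeve and post below 0.051 m) or (z of sleeve in the frame of post between 0.081 and 0.0895 m and distance between sleeve and post below 0.091 m)) and angle between the z axis of sleeve and the z axis of post, either way round below 0.1 rad and value of joint drawer above 0.05 m), for 0.2 s.
At the end, for the whole second after the job is handed in: The drawer is shut to within 5 mm of its stop; the collar sits flange down on the base plate (within 4 mm along the post, within 5 degrees); the sleeve is on the post against the collar (within 4.5 mm, within 6 degrees, either end up); both at rest (value of joint drawer below 0.005 m and z of collar in the frame of post between -0.004 and 0.004 m and distance between collar and post below 0.006 m and angle between the z axis of collar and the z axis of post, either way round below 0.08 rad and ((z of sleeve in the frame of post between 0.041 and 0.0495 m and distance between sleeve and post below 0.051 m) or (z of sleeve in the frame of post between 0.081 and 0.0895 m and distance between sleeve and post below 0.091 m)) and angle between the z axis of sleeve and the z axis of post, either way round below 0.1 rad and linear speed of each of collar, sleeve below 0.02 m/s); the robot touches nothing.
It fails at once if the spray can was moved by more than 30 mm (distance of spray_can from where it was at the start of the episode above 0.03 m).
It fails at once if the wrench was moved by more than 30 mm (distance of wrench from where it was at the start of the episode above 0.03 m).
It fails at once if the jar was moved by more than 30 mm (distance of grease_jar from where it was at the start of the episode above 0.03 m).
It also fails if it takes over 72 s, if anything falls off the work surface, if the arm or the gripper's body presses on something with over 40 N, if the wrist force passes 120 N, or if a joint passes its speed limit or range.

ROBOT

A 6-joint arm with a two-finger parallel gripper is mounted at the origin on the work surface. World frame = base frame: x ahead of the robot, y to its left, z up, the work surface at z = 0. Lengths are in m, angles in rad, forces in N, time in s.
With the tool pointing down it reaches from about 0.425 to 0.95 m from the base axis. Payload 3.5 kg.
Tool frame: the origin (TCP) lies on the front face of the gripper's body, between the roots of the fingers; the fingertips stand 73 mm ahead of it and the grasp point (between the pads) lies 54 mm ahead of it; z points along the fingers, y is the line along which they close (so a half turn about z gives the same grasp; the last joint's range is limited). The gripper opens to 85 mm and grips with 20 to 120 N. Pads are 22 mm wide; open, the fingers measure 114 mm over their backs; the gripper's body (76 mm by 85 mm) begins 54 mm behind the grasp point. The pads swing forward as they close: fully open they stand 13 mm farther back than shut.
Start: joints at [-1.393, 0.286, 1.577, -0, 1.279, -0.15], TCP at [0.217, -0.639, 0.304] pointing down, gripper open.
Joint ranges: [-2.77, 2.77], [-0.9, 2.22], [0.21, 2.48], [-1.53, 4.67], [0.24, 2.81], [-2.84, 2.84]. Speed limits (rad/s): [2.79, 2.79, 3.14, 3.14, 3.14, 3.14].

INTERFACE

Orientations are given as a rotation vector (axis times angle).
In Python, from rig import monitor, vision, arm gives the robot as it stands.
- The arm moves only by the tool arm_command, never from a script. Its argument "increments" is a list of rows, each an object with "slide": the shift along the tool's x, y, z in cm, a list of three; "roll": the turn about the tool's z in rad. In form: [{"slide": [dx, dy, dz], "roll": roll}, ...]. A call has 1 to 5 rows; each row is the pose to reach, as a shift and turn from the pose commanded when the call began, along the tool's axes at that moment; what a row does not reach only later rows make up. A row lasts 1/8 s, in which the tool goes at most 62.5 mm and 10.7 degrees, less where a joint would pass 70% of its speed; a pose out of reach is approached as far as the arm can. A call with a gripper value outside its range is refused whole. "claw" is the closure in counts, from 0 (fully open) to 255 (shut), set as the call begins (left out, the last holds). The fingers move at their own pace and stop on an object; "squeeze" is the grip in N (left out, the last holds). Time passes only in rows, so rows that repeat a pose let the fingers close. It gives the time, the measured TCP pose, the force, the opening and the grip force at its end, in the units of the state.
- monitor.read_state(): the state, without advancing time (a new reading comes with each control period).
- vision.grab_frame(name): name is "scene" or "top"; returns a dict with "pixels" (420x560x3 uint8, red, green, blue), "fov_y" (degrees; the focal length in pixels is half the picture's height over the tangent of half this angle, whatever the lens; pixels are square), "cx", "cy" (the principal point, pixels), "R" (3x3) and "t" (3): a world point X has camera coordinates R X + t. Camera axes: x right, y down, z forward; pixel columns grow to the right and rows downward; lengths in m; the calibration is good to about 2 mm. A picture is of the moment at which its call begins. There is no depth.
- arm.hand_in(): hands the job in; it is judged then, once.
Trained networks look in the newest picture that a camera, given by its name, has taken for a name from the list of things; names that differ only in an ending like _2 or _b are one class to them, and where a whole thing is asked for, a point or a joint stands for the part that bears it (a point fixed in the world has none). Each returns a list of dicts, best first, with "score" (0 to 1); they miss things now and then, are a little off and sometimes report something else, mostly with a low value. They report only what shows in the picture. A call takes as long as a camera call. They do not tell look-alikes from the thing itself.
- vision.search_frame(query, camera): "centre" ([x, y, z] in m, in the coordinates of the camera as it stood for that picture, good to about 4 mm: the middle of the surface that is visible of it).
- vision.cut_out(query, camera): "mask" (420x560 bool, what is visible of it).
The state is a dict: "clock": time; "joint_pos": joint angles; "joint_velocities": joint speeds; "joint_efforts": joint torques, N m; "tool_pos": TCP position; "tcp_rot": TCP orientation; "ft_force": force on the tool from outside, world axes, zero at the start; "moment": the same for the moment, N m; "width": finger opening in m; "grip_force": force on a finger pad.
Only numpy, scipy, OpenCV 4.12 (cv2) and the standard library are available. Lean on these libraries where they do the work, as an engineer would, in place of code of your own. Each camera call takes 0.05 s, during which the arm holds its last target. There are 200 camera calls.

## Working session

There is one attempt and no reset: what is moved stays moved. The work goes in short steps, Python scripts to look and compute and a tool call to move; the robot and the scene stay as the last step left them, time stands still between calls to the robot, and variables do not carry over. Pictures are saved under pics/ and viewed, at most 10 in all, crops included, and the job is handed in when it is done.

Besides the shell and the picture viewer there is one more tool, called after "Request:" as name([rows], argument=value, ...), one row to a line, values as JSON. arm_command: Moves the arm, as the interface text tells. Its arguments: {"type":"object","properties":{"increments":{"type":"array","items":{"type":"object","properties":{"slide":{"type":"array","items":{"type":"number"}},"roll":{"type":"number"}}}},"claw":{"type":"number"},"squeeze":{"type":"number"}},"required":["increments"]}

```bash
mkdir -p pics; ls; cat > h.py <<'E'
import numpy as np,cv2
from rig import monitor,vision,arm
from scipy.spatial.transform import Rotation as Ro
def grab(n):
    f=vision.grab_frame(n); f['R']=np.array(f['R']); f['t']=np.array(f['t']); f['f']=210/np.tan(np.radians(f['fov_y'])/2); return f
def save(f,p): cv2.imwrite('pics/'+p,cv2.cvtColor(f['pixels'],cv2.COLOR_RGB2BGR))
def w(f,c): return f['R'].T@(np.array(c)-f['t'])
def ray(f,u,v,z):
    d=f['R'].T@np.array([(u-f['cx'])/f['f'],(v-f['cy'])/f['f'],1]); o=-f['R'].T@f['t']; return o+d*(z-o[2])/d[2]
def proj(f,X):
    c=f['R']@np.array(X)+f['t']; return np.array([f['cx']+f['f']*c[0]/c[2],f['cy']+f['f']*c[1]/c[2]])
E
python3 - <<'E'
from h import *
s=monitor.read_state(); print({k:np.round(v,3).tolist() for k,v in s.items()})
for n in('scene','top'):
    f=grab(n); save(f,n+'0.png'); print(n,f['f'],f['R'].round(3).tolist(),f['t'].round(3))
    for q in 'collar sleeve post post_tip drawer_front post_leaf rack spray_can wrench grease_jar drawer'.split():
        try: print(q,[(round(d['score'],2),w(f,d['centre']).round(3).tolist(),proj(f,w(f,d['centre'])).round(0).tolist()) for d in vision.search_frame(q,n)][:4])
        except Exception as e: print(q,e)
E
```

```text
pics
{'clock': 0.0, 'joint_pos': [-1.393, 0.287, 1.578, -0.0, 1.279, -0.15], 'joint_velocities': [-0.001, -0.002, -0.0, 0.001, 0.0, -0.002], 'joint_efforts': [0.001, -40.598, -29.262, -0.0, 0.006, -0.0], 'tool_pos': [0.217, -0.639, 0.303], 'tcp_rot': [-3.097, -0.512, 0.0], 'ft_force': [0.622, 0.608, 0.23], 'moment': [0.015, -0.014, 0.018], 'grip_force': 0.0, 'width': 0.085}
scene 531.8615625668036 [[0.748, 0.664, 0.004], [0.463, -0.518, -0.719], [-0.475, 0.54, -0.695]] [-0.368 -0.133  1.629]
collar [(0.9, [0.394, 0.014, 0.02], [256.0, 226.0]), (0.72, [0.651, 0.217, 0.018], [378.0, 232.0])]
sleeve [(0.71, [0.472, 0.222, 0.033], [327.0, 197.0]), (0.6, [0.624, 0.42, 0.11], [416.0, 165.0])]
post [(0.6, [0.614, -0.095, 0.095], [293.0, 274.0])]
post_tip [(0.77, [0.615, -0.094, 0.096], [293.0, 273.0])]
drawer_front [(0.86, [0.633, -0.09, 0.03], [299.0, 294.0])]
post_leaf [(0.94, [0.618, -0.094, 0.096], [294.0, 274.0])]
rack [(0.57, [0.614, -0.176, 0.018], [269.0, 315.0])]
spray_can [(0.67, [0.629, -0.095, 0.03], [297.0, 295.0])]
wrench [(0.91, [0.43, 0.406, 0.008], [353.0, 167.0])]
grease_j
[... 383 characters left out ...]
st [(0.87, [0.625, -0.095, 0.083], [302.0, 174.0])]
post_tip [(0.93, [0.621, -0.091, 0.084], [301.0, 175.0]), (0.66, [0.335, -0.371, 0.073], [388.0, 264.0])]
drawer_front [(0.65, [0.622, -0.083, 0.021], [297.0, 179.0]), (0.63, [0.337, -0.373, 0.07], [388.0, 264.0]), (0.32, [0.606, -0.163, 0.015], [321.0, 185.0])]
post_leaf [(0.89, [0.621, -0.097, 0.083], [303.0, 175.0])]
rack [(0.8, [0.605, -0.162, 0.016], [320.0, 185.0])]
spray_can [(0.84, [0.598, 0.432, 0.157], [134.0, 172.0])]
wrench [(0.79, [0.423, 0.408, 0.003], [150.0, 235.0]), (0.6, [0.462, 0.226, 0.04], [204.0, 223.0])]
grease_jar [(0.88, [0.339, -0.369, 0.071], [387.0, 263.0])]
drawer [(0.67, [0.622, -0.086, 0.017], [298.0, 180.0])]
```

View pics/scene0.png

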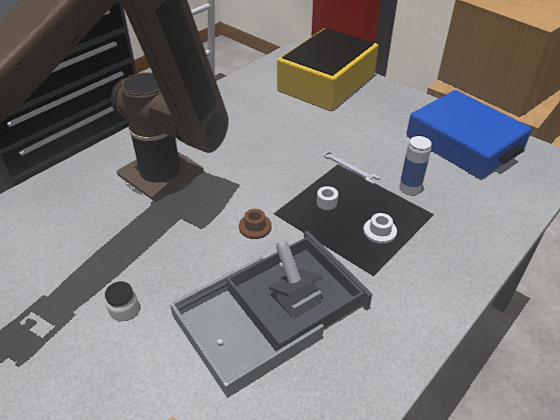

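View pics/top0.png

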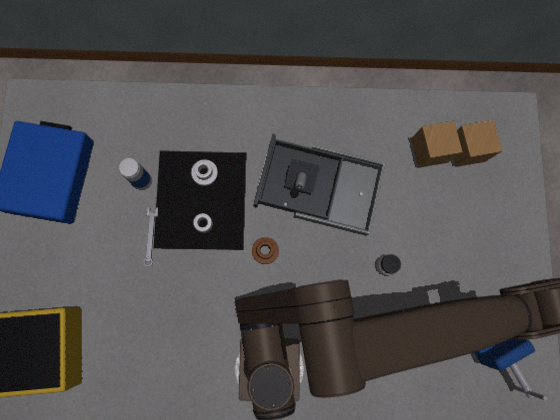

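```bash
cat >> h.py <<'E'
from scipy.optimize import least_squares
def cyl(r,z0,z1,n=48):
    a=np.linspace(0,2*np.pi,n,endpoint=False); c=np.c_[r*np.cos(a),r*np.sin(a)]
    return np.vstack([np.c_[c,np.full(n,z)] for z in (z0,z1)])
def sil(f,parts):
    m=np.zeros((420*4,560*4),np.uint8)
    for P in parts:
        q=np.array([proj(f,p) for p in P])*4; cv2.fillConvexPoly(m,cv2.convexHull(q.astype(np.float32)).astype(np.int32),1)
    return m
def cen(m):
    M=cv2.moments(m.astype(np.uint8),True); return np.array([M['m10'],M['m01']])/M['m00']
def locate(fs,ms,parts,x0,z=0):
    tg=[cen(m) for m in ms]
    fun=lambda x:np.concatenate([cen(sil(f,[P+np.array([x[0],x[1],z]) for P in parts]))/4-t for f,t in zip(fs,tg)])
    s=least_squares(fun,x0,diff_step=0.01); return s.x,s.fun
COL=[cyl(.045,0,.012),cyl(.029,.012,.045)]; SLV=[cyl(.03,0,.04)]
E
python3 - <<'E'
from h import *
fs=[grab('scene'),None]; M={}
def near(q,n,f,X):
    u=proj(f,X); L=[d['mask'] for d in vision.cut_out(q,n)]; L=[np.array(m) for m in L]
    L=[m for m in L if np.linalg.norm(cen(m)-u)<12]; return L[0] if L else None
G={'collar':(.65,.225,.02),'sleeve':(.47,.223,.02),'post':(.63,-.095,.07),'rack':(.61,-.16,.02)}
M['scene']={q:near(q,'scene',fs[0],X) for q,X in G.items()}
fs[1]=grab('top'); M['top']={q:near(q,'top',fs[1],X) for q,X in G.items()}
for n in M:print(n,{q:None if m is None else (cen(m).round(1).tolist(),int(m.sum())) for q,m in M[n].items()})
for q,P in(('collar',COL),('sleeve',SLV)):
    for sel in([0],[1],[0,1]):
        ms=[M[('scene','top')[i]][q] for i in sel]
        if any(m is None for m in ms): continue
        x,r=locate([fs[i] for i in sel],ms,P,G[q][:2]); print(q,sel,x.round(4),r.round(2),[(int(m.sum()),int(sil(fs[i],[p+np.array([*x,0]) for p in P]).sum()/16)) for i,m in zip(sel,ms)])
import pickle
for f,n,(u,v,wd) in((fs[0],'scene',(235,220,140)),(fs[1],'top',(250,130,140))):
    h=int(wd*.75); im=f['pixels'][v:v+h,u:u+wd][:,:,::-1]; im=cv2.resize(im,(800,600),interpolation=cv2.INTER_CUBIC)
    im=cv2.convertScaleAbs(im,alpha=1.6,beta=20)
    m=M[n]['post']
    if m is not None:
        mm=cv2.resize(m[v:v+h,u:u+wd].astype(np.uint8),(800,600),interpolation=0); c,_=cv2.findContours(mm,0,2); cv2.drawContours(im,c,-1,(0,255,0),1)
    cv2.imwrite(f'pics/{n}_post.png',im)
pickle.dump((fs,M),open('m0.pkl','wb'))
E
```

```text
scene {'collar': ([380.2, 228.3], 733), 'sleeve': ([327.1, 197.4], 440), 'post': ([292.3, 273.5], 1251), 'rack': ([267.6, 310.6], 17012)}
top {'collar': ([204.7, 171.9], 546), 'sleeve': ([203.2, 222.2], 240), 'post': ([301.8, 175.5], 823), 'rack': None}
collar [0] [0.6442 0.2375] [0.01 0.  ] [(733, 821)]
collar [1] [0.6442 0.234 ] [ 0.01 -0.  ] [(546, 560)]
collar [0, 1] [0.6445 0.2357] [-0.29  0.41 -0.49 -0.08] [(733, 822), (546, 559)]
sleeve [0] [0.4655 0.2326] [0. 0.] [(440, 460)]
sleeve [1] [0.4664 0.229 ] [-0. -0.] [(240, 303)]
sleeve [0, 1] [0.4663 0.2304] [-0.22  0.49 -0.44  0.02] [(440, 462), (240, 303)]
```

View pics/scene_post.png

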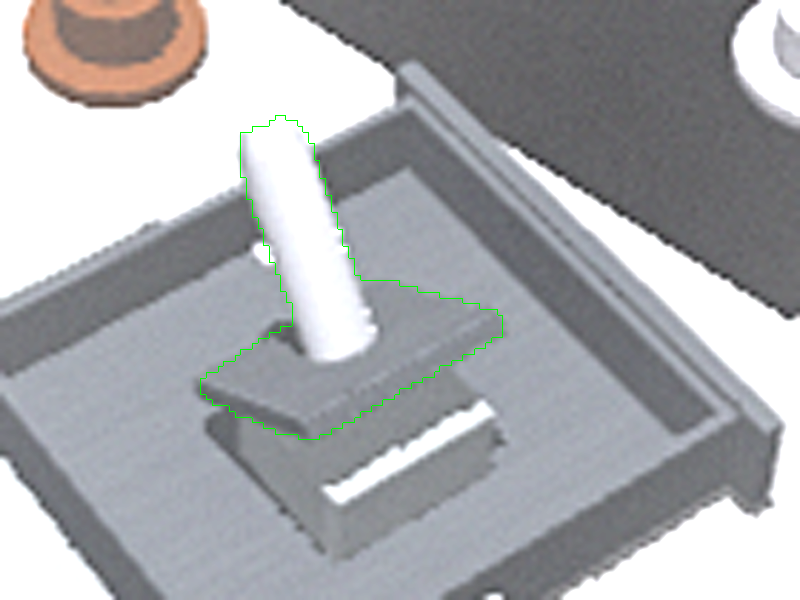

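View pics/top_post.png

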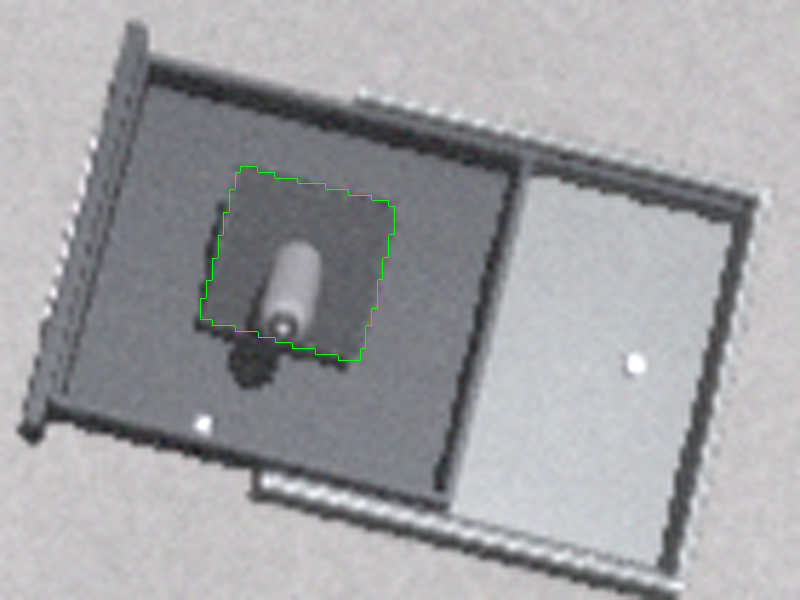

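```bash
cat >> h.py <<'E'
def postR(yaw):
    y=np.array([-np.sin(yaw),np.cos(yaw),0]); h=np.array([-np.cos(yaw),-np.sin(yaw),0]) # h: horizontal toward robot
    z=np.sin(np.radians(35))*h+np.cos(np.radians(35))*np.array([0,0,1]); return np.c_[np.cross(y,z),y,z]
box=lambda a,b,z0,z1:np.array([[x,y,z] for x in(-a,a) for y in(-b,b) for z in(z0,z1)])
PST=[box(.048,.048,-.01,0),cyl(.015,0,.088),np.vstack([cyl(.015,.088,.0881),cyl(.0085,.0999,.1)])]
def go(dst,roll=0):
    s=monitor.read_state(); R=Ro.from_rotvec(s['tcp_rot']).as_matrix(); return (R.T@(np.array(dst)-s['tool_pos'])*100).round(2)
def yawof():
    R=Ro.from_rotvec(monitor.read_state()['tcp_rot']).as_matrix(); return R
E
python3 - <<'E'
from h import *
import pickle
from scipy.optimize import minimize
fs,M=pickle.load(open('m0.pkl','rb'))
print(yawof().round(3))
def sc(p,sel,off=None):
    R=postR(p[3]); c=0
    for i in sel:
        m=M[('scene','top')[i]]['post']; s=cv2.resize(sil(fs[i],[P@R.T+p[:3] for P in PST]).astype(np.float32),(560,420),interpolation=cv2.INTER_AREA)
        mm=m.astype(float); c+=1-np.minimum(s,mm).sum()/np.maximum(s,mm).sum()
    return c
for sel in([0],[1],[0,1]):
    p=minimize(sc,[.66,-.1,.06,-.25],args=(sel,),method='Nelder-Mead',options=dict(initial_simplex=np.array([.66,-.1,.06,-.25])+np.vstack([np.zeros(4),np.diag([.02,.02,.02,.1])]),xatol=1e-4,fatol=1e-4)); x=p.x
    print(sel,x.round(4),p.fun,'tip',(x[:3]+postR(x[3])[:,2]*.1).round(4))
np.save('post.npy',x)
ims=[]
for i,(u,v) in enumerate(((235,220),(250,130))):
    im=cv2.resize(fs[i]['pixels'][v:v+105,u:u+140][:,:,::-1],(560,420),interpolation=2); im=cv2.convertScaleAbs(im,alpha=1.6,beta=20)
    for P in PST:
        q=np.array([proj(fs[i],X) for X in P@postR(x[3]).T+x[:3]]); q=(q-[u,v]+.5)*4; cv2.polylines(im,[cv2.convexHull(q.astype(np.float32)).astype(np.int32)],True,(0,0,255),1)
    ims.append(im[:,80:480])
cv2.imwrite('pics/fit.png',np.hstack(ims))
R=yawof()
for nm,d in(('collar',(.6445,.2357,.18)),('sleeve',(.4663,.2304,.2))): print(nm,go(d))
t=np.array([-np.sin(x[3]),np.cos(x[3]),0]); l=R.T@t; print('tool y roll',np.arctan2(-l[0],l[1]))
E
```

```text
[[ 0.947  0.322 -0.   ]
 [ 0.322 -0.947  0.   ]
 [-0.    -0.    -1.   ]]
[0] [ 0.6226 -0.096   0.0784 -0.2431] 0.056056916392111966 tip [ 0.567  -0.0822  0.1603]
[1] [ 0.6181 -0.0952  0.0718 -0.222 ] 0.0427721025942529 tip [ 0.5621 -0.0826  0.1537]
[0, 1] [ 0.6186 -0.093   0.0725 -0.2588] 0.12634620864284174 tip [ 0.5632 -0.0784  0.1544]
collar [ 68.61 -69.06  12.39]
sleeve [ 51.56 -74.3   10.39]
tool y roll -2.5549538182163416
```

View pics/fit.png

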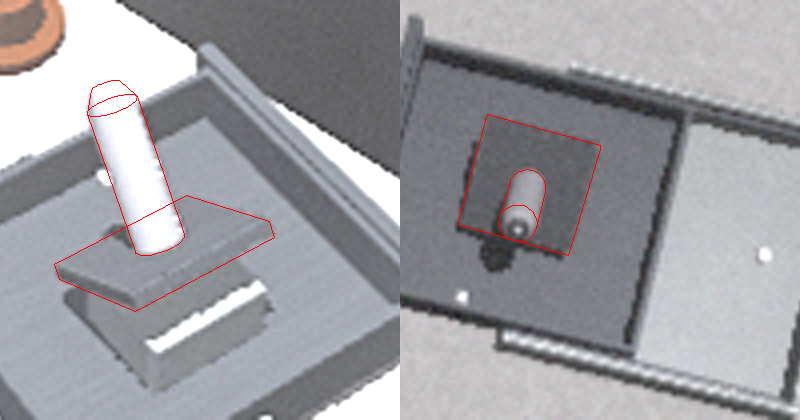

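Request:
arm_command([
  {"slide": [4, -4, 0], "roll": 0.117},
  {"slide": [8, -8, 0], "roll": 0.234},
  {"slide": [12, -12, 0], "roll": 0.351},
  {"slide": [16, -16, 0], "roll": 0.468},
  {"slide": [20, -20, 0], "roll": 0.587},
], claw=0, squeeze=40)

```text
clock: 2.33
tool_pos: [0.3429, -0.3836, 0.3042]
tcp_rot: [3.114, -0.413, 0.001]
ft_force: [0.2, -0.9, 0.9]
width: 0.0854
grip_force: 0.0
```

```bash
python3 - <<'E'
from h import *
s=monitor.read_state(); print(s['clock'],s['tool_pos'],s['joint_pos'],yawof().round(3)); print(go((.6445,.2357,.18)))
E
```

```text
2.325 [ 0.34286273 -0.38363143  0.3041707 ] [-1.03892138e+00 -7.22140218e-02  1.96604986e+00  2.39649942e-04
  1.24700016e+00  7.95307525e-01] [[ 0.965 -0.26   0.001]
 [-0.26  -0.965 -0.001]
 [ 0.001  0.    -1.   ]]
[ 12.98 -67.66  12.4 ]
```

Request:
arm_command([
  {"slide": [1.1, -6, 0]},
  {"slide": [2.2, -12, 0]},
  {"slide": [3.3, -18, 0]},
  {"slide": [4.4, -24, 0]},
  {"slide": [5.5, -30, 0]},
])

```text
invalid input at $.increments[0]: expected keys slide, roll
```

Request:
arm_command([
  {"slide": [1.1, -6, 0]},
  {"slide": [2.2, -12, 0]},
  {"slide": [3.3, -18, 0]},
  {"slide": [4.4, -24, 0]},
  {"slide": [5.5, -30, 0]},
])

```text
invalid input at $.increments[0]: expected keys slide, roll
```

Request:
arm_command([
  {"slide": [1, -4, 4]},
  {"slide": [2, -7.5, 9]},
  {"slide": [2, -7.5, 12]},
  {"slide": [2, -7.5, 12]},
])

```text
invalid input at $.increments[0]: expected keys slide, roll
```

```bash
python3 - <<'E'
from h import *
s=monitor.read_state(); print(s['clock'],s['joint_pos']); print(go((.6445,.2357,.086)))
f=grab('scene'); save(f,'s1.png'); cv2.imwrite('pics/s1c.png',cv2.resize(f['pixels'][120:300,280:500][:,:,::-1],None,fx=2.5,fy=2.5))
E
```

```text
2.325 [-1.03892138e+00 -7.22140218e-02  1.96604986e+00  2.39649942e-04
  1.24700016e+00  7.95307525e-01]
[ 12.98 -67.66  21.8 ]
```

View pics/s1c.png

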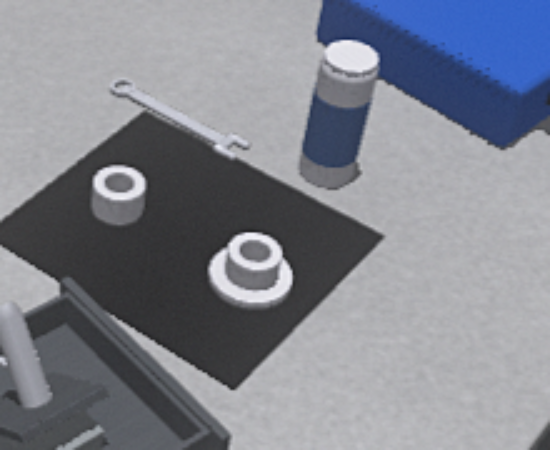

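The arm had not moved: every row needs a "roll". The picture shows the collar and sleeve upright on the mat, untouched. Repeating the moves.

Request:
arm_command([
  {"slide": [1.1, -6, 0], "roll": 0},
  {"slide": [2.2, -12, 0], "roll": 0},
  {"slide": [3.3, -18, 0], "roll": 0},
  {"slide": [4.4, -24, 0], "roll": 0},
  {"slide": [5.5, -30, 0], "roll": 0},
])

```text
clock: 3.0
tool_pos: [0.4729, -0.1076, 0.3044]
tcp_rot: [3.115, -0.406, 0.002]
ft_force: [1.2, -0.9, 0.2]
width: 0.0854
grip_force: 0.0
```

Request:
arm_command([
  {"slide": [1.1, -6, 0], "roll": 0},
  {"slide": [2.2, -12, 0], "roll": 0},
  {"slide": [3.3, -18, 0], "roll": 0},
  {"slide": [4.4, -24, 0], "roll": 0},
  {"slide": [5.5, -30, 0], "roll": 0},
])

```text
clock: 3.62
tool_pos: [0.6031, 0.1684, 0.3042]
tcp_rot: [3.115, -0.405, 0.001]
ft_force: [0.5, -0.8, 0.8]
width: 0.0852
grip_force: 0.0
```

Request:
arm_command([
  {"slide": [1, -4, 4], "roll": 0},
  {"slide": [2, -7.5, 9], "roll": 0},
  {"slide": [2, -7.5, 12], "roll": 0},
  {"slide": [2, -7.5, 12], "roll": 0},
])

```text
clock: 4.12
tool_pos: [0.6391, 0.2338, 0.1798]
tcp_rot: [3.113, -0.404, -0.011]
ft_force: [0.2, -0.3, -0.3]
width: 0.0856
grip_force: 0.0
```

```bash
python3 - <<'E'
from h import *
s=monitor.read_state(); print(s['clock'],s['tool_pos'],s['joint_pos']); print(go((.6445,.2357,.086)))
f=grab('scene'); save(f,'s2.png')
f2=grab('top'); cv2.imwrite('pics/s2c.png',np.hstack([cv2.resize(g['pixels'][v:v+150,u:u+150][:,:,::-1],None,fx=2.6,fy=2.6) for g,u,v in((f,300,120),(f2,130,90))]))
E
```

```text
4.125 [0.63913543 0.23382993 0.17977046] [ 2.01947035e-01  4.17572667e-01  1.64556896e+00 -1.14914884e-04
  1.08621834e+00  2.03120016e+00]
[ 0.54 -0.35  9.37]
```

View pics/s2c.png

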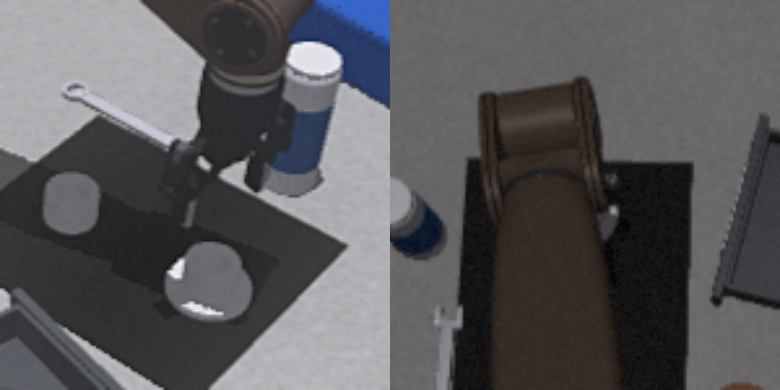

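Request:
arm_command([
  {"slide": [0.5, -0.3, 4], "roll": 0},
  {"slide": [0.5, -0.3, 7.5], "roll": 0},
  {"slide": [0.5, -0.3, 9.4], "roll": 0},
  {"slide": [0.5, -0.3, 9.4], "roll": 0},
])

```text
clock: 4.72
tool_pos: [0.6465, 0.2351, 0.09]
tcp_rot: [3.115, -0.407, -0.001]
ft_force: [0.1, -0.7, -0.2]
width: 0.0852
grip_force: 0.0
```

Request:
arm_command([
  {"slide": [0, 0, 0], "roll": 0},
  {"slide": [0, 0, 0], "roll": 0},
  {"slide": [0, 0, 0], "roll": 0},
  {"slide": [0, 0, 0], "roll": 0},
], claw=255)

```text
clock: 5.22
tool_pos: [0.6482, 0.2357, 0.0931]
tcp_rot: [-3.114, 0.406, -0.007]
ft_force: [-1.3, -0.0, 6.5]
width: 0.0573
grip_force: 43.4
```

```bash
python3 - <<'E'
from h import *
s=monitor.read_state(); print({k:np.round(v,3).tolist() for k,v in s.items()})
E
```

```text
{'clock': 5.225, 'joint_pos': [0.202, 0.541, 1.652, -0.0, 0.944, 2.032], 'joint_velocities': [-0.001, 0.001, -0.0, -0.0, 0.001, 0.001], 'joint_efforts': [0.324, -41.089, -22.265, 0.143, -0.278, -0.014], 'tool_pos': [0.648, 0.236, 0.093], 'tcp_rot': [-3.114, 0.406, -0.007], 'ft_force': [-1.274, -0.007, 6.524], 'moment': [-0.15, 0.187, -0.022], 'grip_force': 43.369, 'width': 0.057}
```

Request:
arm_command([
  {"slide": [0, 0, 0], "roll": 0},
  {"slide": [0, 0, -0.9], "roll": 0},
  {"slide": [0, 0, -0.9], "roll": 0},
], claw=40)

```text
clock: 5.6
tool_pos: [0.6471, 0.2357, 0.1]
tcp_rot: [-3.115, 0.406, -0.003]
ft_force: [0.9, 0.3, -0.1]
width: 0.072
grip_force: 0.0
```

Request:
arm_command([
  {"slide": [0, 0, 0], "roll": 0},
  {"slide": [0, 0, 0], "roll": 0},
  {"slide": [0, 0, 0], "roll": 0},
  {"slide": [0, 0, 0], "roll": 0},
], claw=255, squeeze=30)

```text
clock: 6.1
tool_pos: [0.6468, 0.2357, 0.0996]
tcp_rot: [-3.115, 0.406, -0.001]
ft_force: [-1.4, 0.9, 5.7]
width: 0.0574
grip_force: 32.0
```

Request:
arm_command([
  {"slide": [0, 0, -3], "roll": 0},
  {"slide": [0, 0, -8], "roll": 0},
  {"slide": [0, 0, -13], "roll": 0},
  {"slide": [0, 0, -18], "roll": 0},
  {"slide": [0, 0, -18], "roll": 0},
])

```text
clock: 6.72
tool_pos: [0.6483, 0.2357, 0.2837]
tcp_rot: [-3.113, 0.405, -0.014]
ft_force: [-0.5, -0.6, -2.3]
width: 0.057
grip_force: 33.4
```

```bash
python3 - <<'E'
from h import *
s=monitor.read_state(); print({k:np.round(v,3).tolist() for k,v in s.items()})
p=np.load('post.npy'); tip=p[:3]+postR(p[3])[:,2]*.1; print(tip)
u=yawof()[:,0]; d=tip.copy(); d[2]=s['tool_pos'][2]; print('to above tip',go(d), 'tilt-start', go(d-.040*u))
E
```

```text
{'clock': 6.725, 'joint_pos': [0.202, 0.33, 1.56, -0.0, 1.243, 2.032], 'joint_velocities': [-0.001, 0.054, 0.083, 0.0, -0.009, 0.001], 'joint_efforts': [0.124, -43.468, -29.902, 0.003, 0.159, -0.0], 'tool_pos': [0.648, 0.236, 0.284], 'tcp_rot': [-3.113, 0.405, -0.014], 'ft_force': [-0.457, -0.624, -2.308], 'moment': [-0.004, -0.06, -0.036], 'grip_force': 33.366, 'width': 0.057}
[ 0.56315486 -0.0783536   0.15439421]
to above tip [-0.19 32.54 -0.13] tilt-start [-4.19 32.54 -0.13]
```

Request:
arm_command([
  {"slide": [-0.8, 5, 0], "roll": 0},
  {"slide": [-1.6, 11, 0], "roll": 0},
  {"slide": [-2.4, 17, 0], "roll": 0},
  {"slide": [-3.2, 23, 0], "roll": 0},
  {"slide": [-4.2, 29, 0], "roll": 0},
])

```text
clock: 7.35
tool_pos: [0.5294, -0.0355, 0.2752]
tcp_rot: [-3.115, 0.405, 0.008]
ft_force: [-0.2, -0.9, -2.5]
width: 0.0572
grip_force: 33.5
```

Request:
arm_command([
  {"slide": [0, 3.5, 0], "roll": 0},
  {"slide": [0, 3.5, 0], "roll": 0},
  {"slide": [0, 3.5, 0], "roll": 0},
])

```text
clock: 7.72
tool_pos: [0.5219, -0.0674, 0.2766]
tcp_rot: [-3.114, 0.406, 0.006]
ft_force: [-0.3, 0.4, -3.5]
width: 0.0569
grip_force: 33.6
```

```bash
python3 - <<'E'
from h import *
s=monitor.read_state(); print(s['tool_pos'],s['ft_force'])
p=np.load('post.npy'); tip=p[:3]+postR(p[3])[:,2]*.1; d=tip.copy(); d[2]=s['tool_pos'][2]; print('to tip',go(d))
f=grab('scene'); save(f,'s3.png'); u,v=220,170
im=cv2.convertScaleAbs(cv2.resize(f['pixels'][v:v+150,u:u+190][:,:,::-1],None,fx=4,fy=4,interpolation=2),alpha=1.8,beta=20)
T=np.array(s['tool_pos'])
def dr(P,c):
    q=np.array([proj(f,X) for X in P]); q=(q-[u,v]+.5)*4; cv2.polylines(im,[cv2.convexHull(q.astype(np.float32)).astype(np.int32)],True,c,1)
for P in COL: dr(P+T-[0,0,.0996],(0,255,0))
for P in PST: dr(P@postR(p[3]).T+p[:3],(0,0,255))
cv2.imwrite('pics/s3c.png',im)
E
```

```text
[ 0.52193229 -0.06743194  0.27660973] [-0.31934019  0.44049121 -3.54020734]
to tip [ 4.26 -0.   -0.02]
```

View pics/s3c.png

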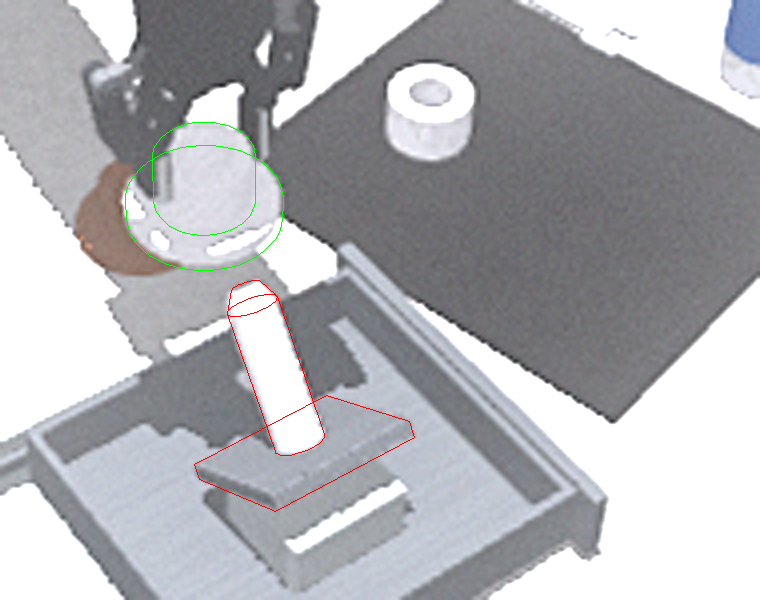

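Request:
arm_command([
  {"slide": [0.7, 0, 0.5], "roll": 0},
  {"slide": [0.7, 0, 1.5], "roll": 0},
  {"slide": [0.7, 0, 2.4], "roll": 0},
  {"slide": [0.7, 0, 3.2], "roll": 0},
  {"slide": [0.7, 0, 4.0], "roll": 0},
], squeeze=25)

```text
clock: 8.4
tool_pos: [0.5271, -0.0693, 0.2389]
tcp_rot: [3.115, -0.405, -0.016]
ft_force: [-13.5, 0.4, 6.0]
width: 0.057
grip_force: 32.9
```

Request:
arm_command([
  {"slide": [0, 0, 0], "roll": 0},
])

```text
clock: 8.52
tool_pos: [0.5269, -0.0693, 0.2377]
tcp_rot: [3.115, -0.405, -0.016]
ft_force: [-10.3, 0.5, 4.1]
width: 0.0573
grip_force: 32.4
```

```bash
cat >> h.py <<'E'
def over(f,name,box,th=0,tilt=True,parts=COL,off=None,h=.038,tcp=None):
    s=monitor.read_state(); T=np.array(s['tool_pos']) if tcp is None else tcp; R=yawof(); p=np.load('post.npy'); u,v,wd,hh=box; k=760/wd
    im=cv2.convertScaleAbs(cv2.resize(f['pixels'][v:v+hh,u:u+wd][:,:,::-1],None,fx=k,fy=k,interpolation=2),alpha=1.8,beta=20)
    def dr(P,c):
        q=np.array([proj(f,X) for X in P]); q=(q-[u,v]+.5)*k; cv2.polylines(im,[cv2.convexHull(q.astype(np.float32)).astype(np.int32)],True,c,1)
    C=T+[0,0,-.0616]; A=Ro.from_rotvec(-R[:,1]*-th if False else np.cross([0,0,1],-R[:,0])*th).as_matrix()
    for P in parts: dr((P-[0,0,h])@A.T+C,(0,255,0))
    for P in PST: dr(P@postR(p[3]).T+p[:3],(0,0,255))
    cv2.imwrite('pics/'+name,im)
E
python3 - <<'E'
from h import *
s=monitor.read_state(); print(s['tool_pos'],s['ft_force'],s['moment'])
f=grab('scene'); save(f,'s4.png'); over(f,'s4c.png',(220,170,190,140),th=np.radians(35))
E
```

```text
[ 0.52687824 -0.06926722  0.23773847] [-10.27230974   0.53230595   4.10381598] [-0.04807324  1.55215154 -0.08181832]
```

View pics/s4c.png

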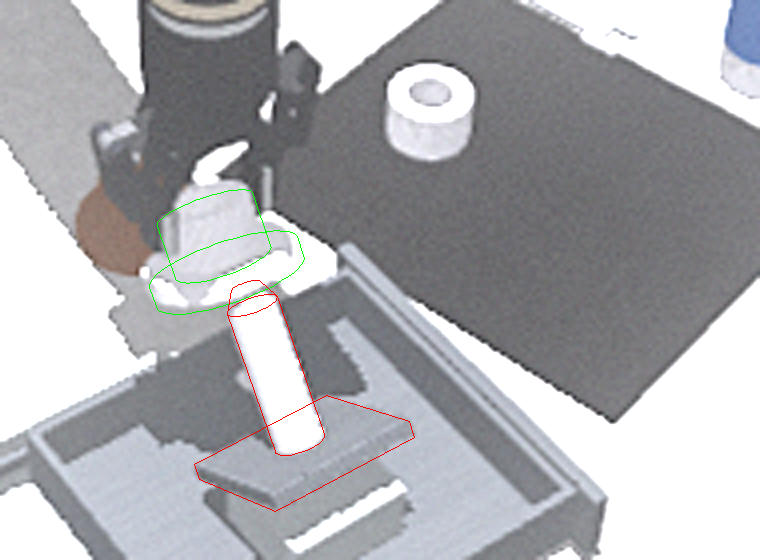

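Request:
arm_command([
  {"slide": [-0.3, 0, -1], "roll": 0},
  {"slide": [-0.3, 0, -2.5], "roll": 0},
  {"slide": [-0.3, 0, -3], "roll": 0},
  {"slide": [-0.3, 0, -3], "roll": 0},
], squeeze=35)

```text
clock: 9.07
tool_pos: [0.527, -0.069, 0.2699]
tcp_rot: [3.115, -0.406, 0.003]
ft_force: [0.7, 0.1, -3.3]
width: 0.0571
grip_force: 37.9
```

```bash
cat >> h.py <<'E'
from scipy.optimize import minimize
def pose(p,T,R):  # p: tilt, along-axis h, dx (tool x) ; returns rot and centre
    A=Ro.from_rotvec(np.cross([0,0,1],-R[:,0])*p[0]).as_matrix(); return A,T+[0,0,-.0616]+R[:,0]*p[2]
def fittilt(f,m,parts,T,R,p0):
    m=m.astype(float)
    def c(p):
        A,C=pose(p,T,R); s=cv2.resize(sil(f,[(P-[0,0,p[1]])@A.T+C for P in parts]).astype(np.float32),(560,420),interpolation=cv2.INTER_AREA)
        return (np.maximum(m-s,0).sum()+.4*np.maximum(s-m,0).sum())/m.sum()
    r=minimize(c,p0,method='Nelder-Mead',options=dict(initial_simplex=np.array(p0)+np.vstack([np.zeros(3),np.diag([.15,.006,.006])]),xatol=1e-4,fatol=1e-4)); return r.x,r.fun
E
python3 - <<'E'
from h import *
s=monitor.read_state(); T=np.array(s['tool_pos']); R=yawof(); print(T,s['ft_force'],s['clock'])
f=grab('scene'); save(f,'s5.png')
for d in vision.cut_out('collar','scene'):
    m=np.array(d['mask']); print(d['score'],cen(m).round(1),m.sum(),'expect',proj(f,T-[0,0,.08]).round(1))
    if np.linalg.norm(cen(m)-proj(f,T-[0,0,.08]))<20:
        for t0 in(.2,.5): print(fittilt(f,m,COL,T,R,[t0,.035,0]))
p=np.load('post.npy'); tip=p[:3]+postR(p[3])[:,2]*.1
print('C->tip in tool axes',go(tip)+[0,0,-6.16])
E
```

```text
[ 0.52703382 -0.06904551  0.26994229] [ 0.65537298  0.07885458 -3.29895721] 9.075
0.79 [274.3 221.8] 880 expect [271.8 220.4]
(array([0.42026727, 0.03095323, 0.00321808]), np.float64(0.05235795454545455))
(array([0.42576549, 0.03160933, 0.00249808]), np.float64(0.05279829545454545))
0.64 [248.4 225.7] 377 expect [271.8 220.4]
C->tip in tool axes [ 3.79 -0.03  5.27]
```

Request:
arm_command([
  {"slide": [1.37, 0, 0.3], "roll": 0},
  {"slide": [1.37, 0, 1.2], "roll": 0},
  {"slide": [1.37, 0, 1.2], "roll": 0},
])

```text
clock: 9.55
tool_pos: [0.5392, -0.0723, 0.255]
tcp_rot: [-3.114, 0.406, 0.006]
ft_force: [-0.2, -0.3, -3.8]
width: 0.0567
grip_force: 38.0
```

Request:
arm_command([
  {"slide": [0.4, 0, 0.6], "roll": 0},
  {"slide": [0.86, 0, 1.23], "roll": 0},
  {"slide": [1.3, 0, 1.85], "roll": 0},
  {"slide": [1.7, 0, 2.45], "roll": 0},
  {"slide": [1.7, 0, 2.45], "roll": 0},
])

```text
clock: 10.18
tool_pos: [0.5582, -0.0779, 0.2332]
tcp_rot: [3.113, -0.406, 0.011]
ft_force: [6.0, -3.6, 0.2]
width: 0.057
grip_force: 37.7
```

```bash
cat > look.py <<'E'
from h import *
import sys
q=sys.argv[1]; parts=COL if q=='collar' else SLV
s=monitor.read_state(); T=np.array(s['tool_pos']); R=yawof(); print(s['clock'],T,s['ft_force'],s['moment'],s['width'])
f=grab('scene'); p=np.load('post.npy'); RP=postR(p[3])
for d in vision.cut_out(q,'scene'):
    m=np.array(d['mask'])
    if np.linalg.norm(cen(m)-proj(f,T-[0,0,.08]))<25:
        x,e=fittilt(f,m,parts,T,R,[float(sys.argv[2]),float(sys.argv[3]),0]); A,C=pose(x,T,R); B=C-x[1]*A[:,2]
        print(q,'tilt,h,dx',x.round(4),e.round(3),m.sum(),'base in post frame mm',(RP.T@(B-p[:3])*1000).round(1))
E
python3 look.py collar .5 .031
```

```text
10.175 [ 0.55819643 -0.07789259  0.2332124 ] [ 6.01751331 -3.56159693  0.1617852 ] [-0.77408331 -1.11755005 -0.0377957 ] 0.05696591926087342
collar tilt,h,dx [0.5775 0.0339 0.0017] 0.082 755 base in post frame mm [ 6.1 -0.8 82.1]
```

Request:
arm_command([
  {"slide": [0.5, 0, 0.5], "roll": 0},
  {"slide": [0.9, 0, 1.0], "roll": 0},
  {"slide": [1.3, 0, 1.6], "roll": 0},
  {"slide": [1.3, 0, 1.6], "roll": 0},
])

```text
clock: 10.78
tool_pos: [0.5696, -0.0805, 0.2156]
tcp_rot: [3.115, -0.406, 0.004]
ft_force: [5.9, -3.5, 0.2]
width: 0.0572
grip_force: 37.3
```

```bash
python3 look.py collar .6 .034
```

```text
10.775 [ 0.56964603 -0.08046812  0.21564227] [ 5.92643108 -3.48467006  0.15918413] [-0.76534316 -1.05461035 -0.0154684 ] 0.05720055333291121
collar tilt,h,dx [0.5103 0.0312 0.0053] 0.065 857 base in post frame mm [ 6.6 -0.4 61.7]
```

Request:
arm_command([
  {"slide": [0.6, 0, 0.8], "roll": 0},
  {"slide": [1.2, 0, 1.6], "roll": 0},
  {"slide": [1.8, 0, 2.5], "roll": 0},
  {"slide": [2.4, 0, 3.4], "roll": 0},
  {"slide": [2.4, 0, 3.4], "roll": 0},
], squeeze=80)

```text
clock: 11.5
tool_pos: [0.5911, -0.0859, 0.1806]
tcp_rot: [-3.114, 0.406, 0.006]
ft_force: [0.4, -1.7, -0.2]
width: 0.0553
grip_force: 85.1
```

```bash
python3 look.py collar .6 .032
```

```text
11.5 [ 0.59111707 -0.08589913  0.18058496] [ 0.43615657 -1.73247371 -0.20010149] [-0.5103028  -0.47519474 -0.00557559] 0.05525453054343774
```

Request:
arm_command([
  {"slide": [0.4, 0, 0.6], "roll": 0},
  {"slide": [0.8, 0, 1.2], "roll": 0},
  {"slide": [1.2, 0, 1.8], "roll": 0},
  {"slide": [1.4, 0, 2.1], "roll": 0},
  {"slide": [1.4, 0, 2.1], "roll": 0},
])

```text
clock: 12.22
tool_pos: [0.6025, -0.0881, 0.1647]
tcp_rot: [-3.112, 0.406, 0.024]
ft_force: [-20.4, 4.9, 25.2]
width: 0.0551
grip_force: 88.8
```

```bash
sed -i 's/<25/<40/' look.py; python3 look.py collar .6 .032
```

```text
12.225 [ 0.60252256 -0.08813467  0.16466174] [-20.42854915   4.94847494  25.22389608] [ 0.24553274  2.92524446 -0.43705597] 0.055137062718424674
collar tilt,h,dx [0.6701 0.0328 0.0009] 0.102 686 base in post frame mm [6.4 0.6 1.4]
collar tilt,h,dx [ 0.3839  0.0544 -0.0087] 1.041 440 base in post frame mm [-15.5   0.6 -13.2]
```

Request:
arm_command([
  {"slide": [-0.3, 0, -0.5], "roll": 0},
  {"slide": [-0.3, 0, -0.5], "roll": 0},
])

```text
clock: 12.58
tool_pos: [0.6018, -0.0881, 0.1665]
tcp_rot: [-3.113, 0.406, 0.006]
ft_force: [-3.8, 2.9, 5.9]
width: 0.0554
grip_force: 86.8
```

Request:
arm_command([
  {"slide": [0, 0, 0], "roll": 0},
  {"slide": [0, 0, 0], "roll": 0},
  {"slide": [0, 0, 0], "roll": 0},
  {"slide": [-0.5, 0, -2.5], "roll": 0},
  {"slide": [-1.4, 0, -4.5], "roll": 0},
], claw=0, squeeze=20)

```text
clock: 13.2
tool_pos: [0.5892, -0.0857, 0.2119]
tcp_rot: [-3.115, 0.406, -0.0]
ft_force: [0.4, -0.6, 0.2]
width: 0.0853
grip_force: 0.0
```

Request:
arm_command([
  {"slide": [0, 0, 0], "roll": 0},
  {"slide": [0, 0, 0], "roll": 0},
  {"slide": [0, 0, 0], "roll": 0},
], claw=126)

```text
clock: 13.58
tool_pos: [0.5887, -0.0855, 0.21]
tcp_rot: [-3.115, 0.406, 0.003]
ft_force: [0.6, 0.1, -1.0]
width: 0.0432
grip_force: 0.0
```

```bash
python3 - <<'E'
from h import *
s=monitor.read_state(); T=np.array(s['tool_pos']); R=yawof(); print(s['clock'],T,s['ft_force'],s['width'])
p=np.load('post.npy'); RP=postR(p[3])
for n in('scene','top'):
    f=grab(n)
    for d in vision.cut_out('collar',n):
        m=np.array(d['mask'])
        if np.linalg.norm(cen(m)-proj(f,p[:3]+RP[:,2]*.02))>30: continue
        def c(q):
            s=cv2.resize(sil(f,[(P+[q[1],0,q[0]])@RP.T+p[:3] for P in COL]).astype(np.float32),(560,420),interpolation=cv2.INTER_AREA); return (np.maximum(m-s,0).sum()+.4*np.maximum(s-m,0).sum())/m.sum()
        r=minimize(c,[.01,0],method='Nelder-Mead',options=dict(initial_simplex=[[.01,0],[.02,0],[.01,.005]])); print(n,'collar z,x on post',r.x,r.fun,m.sum())
E
```

```text
13.575 [ 0.58874422 -0.08546759  0.21004308] [ 0.57440182  0.10455174 -0.98465816] 0.043187364339206204
scene collar z,x on post [0.00338473 0.00650017] 0.0669631316467522 773
scene collar z,x on post [ 0.03912704 -0.01387299] 0.9577025441009105 8567
```

Request:
arm_command([
  {"slide": [0, 0, 1], "roll": 0},
  {"slide": [0.35, 0, 1.5], "roll": 0},
  {"slide": [0.7, 0, 2.0], "roll": 0},
  {"slide": [0.7, 0, 2.0], "roll": 0},
])

```text
clock: 14.28
tool_pos: [0.5959, -0.0873, 0.1907]
tcp_rot: [-3.115, 0.406, 0.002]
ft_force: [-0.5, -0.0, -0.3]
width: 0.0434
grip_force: 0.0
```

Request:
arm_command([
  {"slide": [0.15, 0, 0.2], "roll": 0},
  {"slide": [0.3, 0, 0.4], "roll": 0},
  {"slide": [0.3, 0, 0.4], "roll": 0},
])

```text
clock: 14.65
tool_pos: [0.5979, -0.088, 0.1892]
tcp_rot: [3.115, -0.404, -0.008]
ft_force: [-8.1, 0.4, 9.2]
width: 0.0432
grip_force: 6.3
```

Request:
arm_command([
  {"slide": [0.15, 0, 0.2], "roll": 0},
  {"slide": [0.3, 0, 0.4], "roll": 0},
  {"slide": [0.3, 0, 0.4], "roll": 0},
])

```text
clock: 15.02
tool_pos: [0.5991, -0.0883, 0.1884]
tcp_rot: [-3.115, 0.402, 0.021]
ft_force: [-22.6, 3.1, 27.2]
width: 0.0433
grip_force: 17.5
```

Request:
arm_command([
  {"slide": [0.15, 0, 0.2], "roll": 0},
  {"slide": [0.25, 0, 0.35], "roll": 0},
  {"slide": [0.25, 0, 0.35], "roll": 0},
])

```text
clock: 15.4
tool_pos: [0.6, -0.0885, 0.1879]
tcp_rot: [-3.115, 0.4, 0.032]
ft_force: [-34.3, 4.7, 42.8]
width: 0.0431
grip_force: 27.4
```

Request:
arm_command([
  {"slide": [-0.7, 0, -1.0], "roll": 0},
  {"slide": [-0.8, 0, -4], "roll": 0},
  {"slide": [-0.8, 0, -9], "roll": 0},
  {"slide": [-0.8, 0, -11], "roll": 0},
])

```text
clock: 15.9
tool_pos: [0.5976, -0.0878, 0.2939]
tcp_rot: [3.114, -0.406, 0.01]
ft_force: [-0.3, 0.7, -0.4]
width: 0.0428
grip_force: 0.0
```

```bash
python3 - <<'E'
from h import *
s=monitor.read_state(); print(s['clock'],s['tool_pos'],s['ft_force'],s['joint_pos']); print(go((.4663,.2304,.2)))
E
```

```text
15.9 [ 0.59759342 -0.08784476  0.29386081] [-0.33617963  0.74844085 -0.35675445] [-3.13782885e-01  1.37609165e-01  1.76983650e+00 -1.77178811e-05
  1.22735007e+00  1.51622576e+00]
[-20.91 -27.4    9.23]
```

Request:
arm_command([
  {"slide": [-3.5, -4.5, 0], "roll": 0},
  {"slide": [-7, -9, 0], "roll": 0},
  {"slide": [-10.5, -13.7, 0], "roll": 0},
  {"slide": [-14, -18.3, 1], "roll": 0},
  {"slide": [-17.5, -22.9, 3], "roll": 0},
], claw=0)

```text
clock: 16.52
tool_pos: [0.4853, 0.1803, 0.2599]
tcp_rot: [-3.114, 0.406, -0.003]
ft_force: [1.0, 0.3, 0.2]
width: 0.085
grip_force: 0.0
```

Request:
arm_command([
  {"slide": [-3.4, -4.5, 4], "roll": 0},
  {"slide": [-3.4, -4.5, 6.2], "roll": 0},
  {"slide": [-3.4, -4.5, 6.2], "roll": 0},
])

```text
clock: 16.9
tool_pos: [0.4624, 0.2311, 0.1948]
tcp_rot: [3.113, -0.403, -0.009]
ft_force: [0.3, 0.9, -0.2]
width: 0.0854
grip_force: 0.0
```

```bash
python3 - <<'E'
from h import *
s=monitor.read_state(); print(s['clock'],s['tool_pos'],s['ft_force'],s['joint_pos']); print(go((.4663,.2304,.092)))
f=grab('scene')
for d in vision.cut_out('sleeve','scene'):
    m=np.array(d['mask']); print(d['score'],cen(m),m.sum())
E
```

```text
16.9 [0.4624339  0.23111682 0.19478541] [ 0.33141263  0.9048576  -0.22434822] [ 2.67089834e-01  6.11481856e-02  2.04752387e+00 -1.70734568e-04
  1.03940315e+00  2.09552179e+00]
[ 0.45 -0.06 10.28]
0.89 [327.0776699  197.55339806] 412
0.54 [266.61441299 312.18965096] 16388
0.3 [297.58533765 291.7053654 ] 8648
```

Request:
arm_command([
  {"slide": [0.2, 0, 5], "roll": 0},
  {"slide": [0.2, 0, 9], "roll": 0},
  {"slide": [0.2, 0, 10.9], "roll": 0},
  {"slide": [0.2, 0, 10.9], "roll": 0},
])

```text
clock: 17.5
tool_pos: [0.4669, 0.2296, 0.0887]
tcp_rot: [3.114, -0.409, -0.002]
ft_force: [-0.1, 1.0, 0.0]
width: 0.0849
grip_force: 0.0
```

Request:
arm_command([
  {"slide": [0, 0, 0], "roll": 0},
  {"slide": [0, 0, 0], "roll": 0},
  {"slide": [0, 0, 0], "roll": 0},
  {"slide": [0, 0, 0], "roll": 0},
], claw=255, squeeze=30)

```text
clock: 18.0
tool_pos: [0.4682, 0.2306, 0.0913]
tcp_rot: [-3.114, 0.406, -0.007]
ft_force: [0.3, -2.4, 6.8]
width: 0.0579
grip_force: 33.1
```

Request:
arm_command([
  {"slide": [0, 0, -4], "roll": 0},
  {"slide": [0, 0, -10], "roll": 0},
  {"slide": [0, 0, -16], "roll": 0},
  {"slide": [0, 0, -20], "roll": 0},
  {"slide": [0, 0, -20], "roll": 0},
])

```text
clock: 18.62
tool_pos: [0.4678, 0.231, 0.2934]
tcp_rot: [-3.112, 0.405, -0.013]
ft_force: [-1.2, 0.1, -3.7]
width: 0.0578
grip_force: 34.6
```

```bash
python3 - <<'E'
from h import *
s=monitor.read_state(); print(s['clock'],s['tool_pos'],s['ft_force'],s['width'])
p=np.load('post.npy'); tip=p[:3]+postR(p[3])[:,2]*.1; u=yawof()[:,0]; tip[2]=s['tool_pos'][2]
print(go(tip-.033*u))
E
```

```text
18.625 [0.4678231  0.23099308 0.29335321] [-1.19564832  0.10745064 -3.65524271] 0.05778016172469752
[13.84 27.46  0.  ]
```

Request:
arm_command([
  {"slide": [2.8, 5, 0], "roll": 0},
  {"slide": [5.6, 10, 0], "roll": 0},
  {"slide": [8.4, 15, 0], "roll": 0},
  {"slide": [11.2, 20, 0], "roll": 0},
  {"slide": [14, 25, 0], "roll": 0},
])

```text
clock: 19.25
tool_pos: [0.5367, -0.0485, 0.2859]
tcp_rot: [-3.114, 0.406, 0.007]
ft_force: [1.0, 0.4, -3.2]
width: 0.0576
grip_force: 34.6
```

Request:
arm_command([
  {"slide": [1.5, 2.5, 0], "roll": 0},
  {"slide": [1.5, 2.5, 1], "roll": 0},
  {"slide": [1.5, 2.5, 2.5], "roll": 0},
  {"slide": [1.5, 2.5, 2.5], "roll": 0},
])

```text
clock: 19.75
tool_pos: [0.5441, -0.0735, 0.2604]
tcp_rot: [-3.114, 0.404, 0.01]
ft_force: [-0.0, 1.2, -1.6]
width: 0.0583
grip_force: 34.5
```

```bash
python3 look.py sleeve 0.05 .0297; python3 - <<'E'
from h import *
s=monitor.read_state()
p=np.load('post.npy'); tip=p[:3]+postR(p[3])[:,2]*.1
print(go(tip))
E
```

```text
19.75 [ 0.54410754 -0.07347397  0.26037822] [-0.02073071  1.24071506 -1.60166922] [0.00353207 0.01009151 0.00063653] 0.05832826313164184
sleeve tilt,h,dx [0.003  0.0244 0.0027] 0.115 585 base in post frame mm [ -2.4  -0.2 126.1]
[ 1.85 -0.02 10.86]
```

Request:
arm_command([
  {"slide": [0, 0, 0.9], "roll": 0},
  {"slide": [-0.4, 0, 1.5], "roll": 0},
  {"slide": [-0.8, 0, 2.1], "roll": 0},
  {"slide": [-1.1, 0, 2.7], "roll": 0},
  {"slide": [-1.3, 0, 3.3], "roll": 0},
], squeeze=28)

```text
clock: 20.48
tool_pos: [0.5334, -0.0722, 0.2337]
tcp_rot: [3.114, -0.405, 0.002]
ft_force: [-6.6, -0.0, 8.8]
width: 0.0578
grip_force: 30.5
```

Request:
arm_command([
  {"slide": [0, 0, 0], "roll": 0},
])

```text
clock: 20.6
tool_pos: [0.533, -0.0721, 0.2327]
tcp_rot: [3.114, -0.406, -0.0]
ft_force: [-4.0, -0.4, 5.4]
width: 0.0577
grip_force: 30.4
```

```bash
python3 look.py sleeve 0.4 .0244
```

```text
20.6 [ 0.53295368 -0.07209598  0.23266762] [-4.01467817 -0.37548112  5.40153309] [-0.17719862  0.55736955 -0.08419524] 0.05769273115358461
sleeve tilt,h,dx [0.513  0.0251 0.0047] 0.073 536 base in post frame mm [-14.2  -1.7 103.6]
```

Request:
arm_command([
  {"slide": [-0.3, 0, -1], "roll": 0},
  {"slide": [0, 0, -2.2], "roll": 0},
  {"slide": [0.9, 0, -2.2], "roll": 0},
  {"slide": [0.9, 0, -2.2], "roll": 0},
  {"slide": [0.9, 0, -2.2], "roll": 0},
], squeeze=35)

```text
clock: 21.32
tool_pos: [0.5418, -0.074, 0.2522]
tcp_rot: [-3.115, 0.406, 0.002]
ft_force: [0.1, -0.2, -2.9]
width: 0.0578
grip_force: 38.4
```

```bash
python3 look.py sleeve 0.5 .025
```

```text
21.325 [ 0.5417921  -0.07400739  0.25219409] [ 0.08552588 -0.1550154  -2.91156009] [ 0.03637375  0.04062849 -0.00585881] 0.05778823525512481
sleeve tilt,h,dx [0.4657 0.0208 0.0089] 0.074 560 base in post frame mm [  7.2  -1.3 116.5]
```

Request:
arm_command([
  {"slide": [0.45, -0.05, 0.65], "roll": 0},
  {"slide": [0.9, -0.1, 1.3], "roll": 0},
  {"slide": [1.35, -0.1, 1.95], "roll": 0},
  {"slide": [1.8, -0.1, 2.6], "roll": 0},
  {"slide": [1.8, -0.1, 2.6], "roll": 0},
])

```text
clock: 22.05
tool_pos: [0.5598, -0.0778, 0.2262]
tcp_rot: [-3.115, 0.406, 0.001]
ft_force: [0.7, 0.2, -1.8]
width: 0.0573
grip_force: 38.4
```

```bash
python3 look.py sleeve 0.5 .021
```

```text
22.05 [ 0.55984227 -0.07779757  0.22624527] [ 0.66558252  0.17919583 -1.84352336] [ 0.0116323  -0.0260759   0.02575665] 0.057316148724810514
sleeve tilt,h,dx [0.5313 0.022  0.0079] 0.082 538 base in post frame mm [ 7.9 -0.3 83.8]
```

Request:
arm_command([
  {"slide": [0.5, 0, 0.7], "roll": 0},
  {"slide": [1.0, 0, 1.4], "roll": 0},
  {"slide": [1.5, 0, 2.1], "roll": 0},
  {"slide": [2.0, 0, 2.8], "roll": 0},
  {"slide": [2.0, 0, 2.8], "roll": 0},
], squeeze=80)

```text
clock: 22.78
tool_pos: [0.5784, -0.0824, 0.1986]
tcp_rot: [-3.114, 0.406, 0.006]
ft_force: [-5.5, 1.4, 3.2]
width: 0.0568
grip_force: 89.6
```

Request:
arm_command([
  {"slide": [0.25, 0, 0.35], "roll": 0},
  {"slide": [0.45, 0, 0.65], "roll": 0},
  {"slide": [0.45, 0, 0.65], "roll": 0},
])

```text
clock: 23.15
tool_pos: [0.5795, -0.0827, 0.198]
tcp_rot: [-3.114, 0.403, 0.03]
ft_force: [-32.9, 7.1, 35.0]
width: 0.0569
grip_force: 93.3
```

```bash
python3 look.py sleeve 0.6 .022
```

```text
23.15 [ 0.57951437 -0.08265998  0.19803554] [-32.89650233   7.14386866  35.01706306] [1.14319143 4.56671953 0.01705177] 0.05689974964711261
sleeve tilt,h,dx [0.8707 0.0331 0.0015] 0.134 452 base in post frame mm [13.3  0.1 42.7]
sleeve tilt,h,dx [ 0.9348  0.0148 -0.0055] 1.227 418 base in post frame mm [ 3.8  0.  64.8]
```

Request:
arm_command([
  {"slide": [-0.5, 0, -0.7], "roll": 0},
  {"slide": [-0.5, 0, -0.7], "roll": 0},
])

```text
clock: 23.5
tool_pos: [0.5777, -0.0822, 0.1999]
tcp_rot: [-3.115, 0.405, 0.005]
ft_force: [-6.0, 3.2, 5.4]
width: 0.0566
grip_force: 89.7
```

Request:
arm_command([
  {"slide": [0, 0, 0], "roll": 0},
  {"slide": [0, 0, 0], "roll": 0},
  {"slide": [0, 0, 0], "roll": 0},
  {"slide": [-0.5, 0, -2.5], "roll": 0},
  {"slide": [-1.4, 0, -4.5], "roll": 0},
], claw=0, squeeze=20)

```text
clock: 24.12
tool_pos: [0.5653, -0.0794, 0.2452]
tcp_rot: [3.115, -0.406, 0.002]
ft_force: [0.3, -0.8, -0.0]
width: 0.0855
grip_force: 0.0
```

Request:
arm_command([
  {"slide": [0, 0, 0], "roll": 0},
  {"slide": [0, 0, 0], "roll": 0},
  {"slide": [0, 0, 0], "roll": 0},
], claw=126)

```text
clock: 24.5
tool_pos: [0.5646, -0.0791, 0.2431]
tcp_rot: [-3.115, 0.406, 0.003]
ft_force: [-0.1, 0.3, 0.5]
width: 0.0432
grip_force: 0.0
```

Request:
arm_command([
  {"slide": [0, 0, 1], "roll": 0},
  {"slide": [0.35, 0, 1.5], "roll": 0},
  {"slide": [0.7, 0, 2.0], "roll": 0},
  {"slide": [0.7, 0, 2.0], "roll": 0},
])

```text
clock: 25.0
tool_pos: [0.5718, -0.0809, 0.2238]
tcp_rot: [-3.115, 0.406, 0.001]
ft_force: [-0.8, -0.2, -0.0]
width: 0.0433
grip_force: 0.0
```

```bash
cat > fitp.py <<'E'
from h import *
s=monitor.read_state(); print(s['clock'],s['tool_pos'],s['ft_force'],s['width'])
p=np.load('post.npy'); RP=postR(p[3])
for n in('scene',):
  f=grab(n); save(f,'f%d.png'%int(s['clock']*100))
  for q0,parts,z0 in(('collar',COL,0),('sleeve',SLV,.045)):
    for d in vision.cut_out(q0,n):
        m=np.array(d['mask'])
        if np.linalg.norm(cen(m)-proj(f,p[:3]+RP[:,2]*(z0+.02)))>25 or m.sum()>3000: continue
        def c(q):
            A=RP@Ro.from_rotvec([0,q[2],0]).as_matrix()
            s=cv2.resize(sil(f,[P@A.T+RP@np.array([q[1],0,q[0]])+p[:3] for P in parts]).astype(np.float32),(560,420),interpolation=cv2.INTER_AREA); return (np.maximum(m-s,0).sum()+.4*np.maximum(s-m,0).sum())/m.sum()
        r=minimize(c,[z0,0,0],method='Nelder-Mead',options=dict(initial_simplex=[[z0,.005,0],[z0+.01,.005,0],[z0,.01,0],[z0,.005,.15]])); print(n,q0,'z,x,tilt on post',r.x.round(4),r.fun,m.sum())
E
python3 fitp.py
```

```text
25.0 [ 0.57180873 -0.08093746  0.22382788] [-0.83414651 -0.21647917 -0.04350075] 0.04326630088319128
scene collar z,x,tilt on post [ 0.0017  0.0079 -0.0587] 0.11272190026277622 676
scene sleeve z,x,tilt on post [ 0.0475  0.0075 -0.0712] 0.0889663476210374 520
```

Request:
arm_command([
  {"slide": [0.2, 0, 0.3], "roll": 0},
  {"slide": [0.4, 0, 0.6], "roll": 0},
  {"slide": [0.4, 0, 0.6], "roll": 0},
])

```text
clock: 25.52
tool_pos: [0.5747, -0.0814, 0.221]
tcp_rot: [-3.114, 0.405, 0.009]
ft_force: [-10.7, 2.6, 14.0]
width: 0.0433
grip_force: 9.1
```

Request:
arm_command([
  {"slide": [0.15, 0, 0.2], "roll": 0},
  {"slide": [0.3, 0, 0.4], "roll": 0},
  {"slide": [0.3, 0, 0.4], "roll": 0},
])

```text
clock: 25.9
tool_pos: [0.5757, -0.0816, 0.2205]
tcp_rot: [-3.114, 0.404, 0.022]
ft_force: [-26.1, 6.8, 32.9]
width: 0.0435
grip_force: 21.1
```

Request:
arm_command([
  {"slide": [-0.6, 0, -0.9], "roll": 0},
  {"slide": [-0.6, 0, -4], "roll": 0},
  {"slide": [-0.6, 0, -7], "roll": 0},
  {"slide": [-0.6, 0, -7], "roll": 0},
])

```text
clock: 26.4
tool_pos: [0.574, -0.0817, 0.2873]
tcp_rot: [3.114, -0.406, 0.011]
ft_force: [0.2, -0.6, -0.5]
width: 0.0434
grip_force: 0.0
```

```bash
python3 fitp.py; python3 - <<'E'
from h import *
import pickle
fs,M=pickle.load(open('m0.pkl','rb')); f=fs[1]; k=140/800
a=ray(f,250+128*k-.5,130+25*k-.5,.06); b=ray(f,250+22*k-.5,130+432*k-.5,.06)
print(a,b,np.linalg.norm(a-b)); c=(a+b)/2; p=np.load('post.npy'); y=postR(p[3])[:,1]
print('centre',c,'dist post->front along y',(c-p[:3])@y, 'dir',(b-a)/np.linalg.norm(a-b),y)
# scene view panel outer top corners in crop (400,65)-(780,425) scaled 800/140, offset 235,220
f=fs[0]; a2=ray(f,235+408*k-.5,220+62*k-.5,.06); b2=ray(f,235+782*k-.5,220+424*k-.5,.06); c2=(a2+b2)/2; print('scene',a2,b2,c2,(c2-p[:3])@y,np.linalg.norm(a2-b2))
c=(c+c2)/2
print('tool go', go([*(c+.05*y)[:2],.1]), monitor.read_state()['tool_pos'])
E
```

```text
26.4 [ 0.57401081 -0.08171826  0.28731559] [ 0.1579793  -0.63027635 -0.4782541 ] 0.04342893320839873
scene sleeve z,x,tilt on post [ 0.0453  0.0044 -0.0315] 0.07210280516437281 535
[0.76750888 0.00681094 0.06      ] [0.52093593 0.06306687 0.06      ] 0.2529089708046002
centre [0.6442224 0.0349389 0.06     ] dist post->front along y 0.13026832409416778 dir [-0.97494741  0.22243548  0.        ] [0.25595682 0.96668821 0.        ]
scene [0.52757305 0.0596002  0.06      ] [0.76969025 0.00279101 0.06      ] [0.64863165 0.0311956  0.06      ] 0.12777829825695902 0.2486926266515196
tool go [  4.29 -17.94  18.26] [ 0.57213287 -0.08110178  0.28271358]
```

Request:
arm_command([
  {"slide": [1.2, -5, 0], "roll": 0},
  {"slide": [2.4, -10, 0], "roll": 0},
  {"slide": [3.5, -14, 0], "roll": 0},
  {"slide": [4.3, -18, 0], "roll": 0},
  {"slide": [4.3, -18, 0], "roll": 0},
], claw=255)

```text
clock: 27.18
tool_pos: [0.6603, 0.0841, 0.2817]
tcp_rot: [3.116, -0.401, -0.005]
ft_force: [-0.4, -0.1, -0.5]
width: 0.0004
grip_force: 0.0
```

Request:
arm_command([
  {"slide": [0, 0, 5], "roll": 0},
  {"slide": [0, 0, 10], "roll": 0},
  {"slide": [0, 0, 15], "roll": 0},
  {"slide": [0, 0, 17.8], "roll": 0},
  {"slide": [0, 0, 17.8], "roll": 0},
])

```text
clock: 27.8
tool_pos: [0.6572, 0.0808, 0.1017]
tcp_rot: [3.114, -0.407, -0.014]
ft_force: [0.1, 0.4, -0.2]
width: -0.0003
grip_force: 0.0
```

Request:
arm_command([
  {"slide": [0, 1.5, 0], "roll": 0},
  {"slide": [0, 3, 0], "roll": 0},
  {"slide": [0, 4, 0], "roll": 0},
  {"slide": [0, 4, 0], "roll": 0},
])

```text
clock: 28.3
tool_pos: [0.6503, 0.0418, 0.1075]
tcp_rot: [3.114, -0.408, 0.002]
ft_force: [-0.2, 0.3, 0.8]
width: 0.0004
grip_force: 0.0
```

Request:
arm_command([
  {"slide": [0, 1, 0], "roll": 0},
  {"slide": [0, 2, 0], "roll": 0},
  {"slide": [0, 3, 0], "roll": 0},
  {"slide": [0, 4, 0], "roll": 0},
  {"slide": [0, 5, 0], "roll": 0},
])

```text
clock: 28.92
tool_pos: [0.6373, -0.0059, 0.1065]
tcp_rot: [-3.115, 0.406, -0.001]
ft_force: [3.3, 1.9, 1.3]
width: 0.0002
grip_force: 1.6
```

Request:
arm_command([
  {"slide": [0, 1, 0], "roll": 0},
  {"slide": [0, 2, 0], "roll": 0},
  {"slide": [0, 3, 0], "roll": 0},
  {"slide": [0, 4, 0], "roll": 0},
  {"slide": [0, 4, 0], "roll": 0},
])

```text
clock: 29.55
tool_pos: [0.6259, -0.045, 0.1058]
tcp_rot: [3.114, -0.407, -0.005]
ft_force: [0.4, -0.3, 0.0]
width: 0.0002
grip_force: 0.0
```

```bash
python3 - <<'E'
from h import *
s=monitor.read_state(); T=np.array(s['tool_pos']); print(s['clock'],T,s['ft_force'])
y=np.array([.24,.97,0]); print('from panel start',(T-[.6464,.033,0])@y)
f=grab('scene'); save(f,'d1.png')
for q in('post','collar','sleeve'): print(q,[(round(d['score'],2),w(f,d['centre']).round(3)) for d in vision.search_frame(q,'scene')][:2])
E
```

```text
29.55 [ 0.62586119 -0.0449736   0.10575538] [ 0.40182713 -0.31351653  0.00459089]
from panel start -0.08056370194772554
post [(0.9, array([ 0.622, -0.201,  0.096])), (0.55, array([ 0.353, -0.392,  0.056]))]
collar [(0.69, array([ 0.601, -0.205,  0.104])), (0.66, array([0.392, 0.013, 0.017]))]
sleeve [(0.63, array([ 0.572, -0.191,  0.143]))]
```

Request:
arm_command([
  {"slide": [0, 0.7, 0], "roll": 0},
  {"slide": [0, 1.4, 0], "roll": 0},
  {"slide": [0, 2.1, 0], "roll": 0},
  {"slide": [0, 2.1, 0], "roll": 0},
])

```text
clock: 30.25
tool_pos: [0.6215, -0.0644, 0.1062]
tcp_rot: [-3.115, 0.407, 0.0]
ft_force: [0.8, 2.2, -1.2]
width: 0.0002
grip_force: 1.4
```

Request:
arm_command([
  {"slide": [0, 0.6, 0], "roll": 0},
  {"slide": [0, 1.2, 0], "roll": 0},
  {"slide": [0, 1.2, 0], "roll": 0},
])

```text
clock: 30.62
tool_pos: [0.6184, -0.0767, 0.1066]
tcp_rot: [3.114, -0.406, -0.001]
ft_force: [-0.0, 0.1, 0.7]
width: -0.0002
grip_force: 0.0
```

Request:
arm_command([
  {"slide": [0, 0.5, 0], "roll": 0},
  {"slide": [0, 1.0, 0], "roll": 0},
  {"slide": [0, 1.0, 0], "roll": 0},
])

```text
clock: 31.0
tool_pos: [0.6176, -0.0791, 0.1068]
tcp_rot: [-3.101, 0.41, -0.006]
ft_force: [8.2, 23.8, -0.1]
width: 0.0001
grip_force: 12.5
```

```bash
python3 - <<'E'
from h import *
s=monitor.read_state(); T=np.array(s['tool_pos']); print(s['clock'],T,s['ft_force'])
f=grab('scene'); save(f,'d2.png')
for q in('post','collar','sleeve'): print(q,[(round(d['score'],2),w(f,d['centre']).round(3)) for d in vision.search_frame(q,'scene')][:2])
E
```

```text
31.0 [ 0.61764219 -0.07911438  0.10682656] [ 8.18691594 23.83981782 -0.13986762]
post [(0.93, array([ 0.617, -0.231,  0.096]))]
collar [(0.97, array([ 0.593, -0.232,  0.103])), (0.91, array([0.393, 0.014, 0.016]))]
sleeve [(0.63, array([ 0.563, -0.226,  0.142]))]
```

Request:
arm_command([
  {"slide": [0, -2, 0], "roll": 0},
  {"slide": [0, -5, 0], "roll": 0},
  {"slide": [0, -8, -2], "roll": 0},
  {"slide": [0, -10, -7], "roll": 0},
  {"slide": [0, -13, -10], "roll": 0},
])

```text
clock: 31.82
tool_pos: [0.6502, 0.0398, 0.2093]
tcp_rot: [3.113, -0.407, 0.005]
ft_force: [-0.3, -1.2, 0.5]
width: 0.0001
grip_force: 0.0
```

Request:
arm_command([
  {"slide": [0, -4, -4], "roll": 0},
  {"slide": [0, -8, -8], "roll": 0},
  {"slide": [0, -12, -8], "roll": 0},
  {"slide": [0, -12, -8], "roll": 0},
])

```text
clock: 32.33
tool_pos: [0.6803, 0.1581, 0.2872]
tcp_rot: [3.115, -0.401, 0.002]
ft_force: [0.9, -1.0, 0.2]
width: 0.0002
grip_force: 0.0
```

```bash
python3 - <<'E'
from h import *
s=monitor.read_state(); print(s['clock'],s['tool_pos'],s['ft_force'])
f=grab('scene'); im=cv2.resize(f['pixels'][220:400,160:400][:,:,::-1],None,fx=3.2,fy=3.2,interpolation=2); cv2.imwrite('pics/end.png',cv2.convertScaleAbs(im,alpha=1.4,beta=10))
E
```

```text
32.325 [0.68031107 0.15809672 0.287243  ] [ 0.90069638 -1.00111953  0.17558101]
```

View pics/end.png

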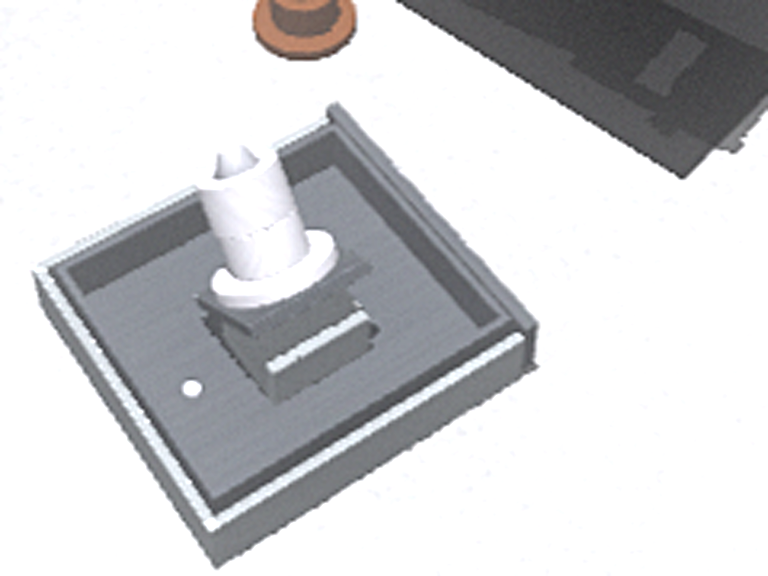

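The picture shows the drawer flush in the rack (panel from about (335,110) to (535,330)). The collar's flange sits flat on the plate at about (275,275), and the sleeve sits square on the collar at about (250,195). The arm is clear of everything.

```bash
python3 -c "
from rig import arm
print(arm.hand_in())"
```

```text
the job is handed in; nothing more can be done
None
```

I handed the job in at about 32 s: the collar and sleeve are pressed home on the post, the drawer is shut at its stop, and the arm is clear; the spray can, wrench and jar were not touched, and hand-in returned no verdict.

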